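Take the fan-filter cover off the power supply for washing

ROBOT

A 6-joint arm with a two-finger parallel gripper is mounted at the origin on the work surface. World frame = base frame: x ahead of the robot, y to its left, z up, the work surface at z = 0. Lengths are in mm, angles in rad, forces in N, time in s.
With the tool pointing down it reaches from about 275 to 750 mm from the base axis. Payload 10.2 kg.
Tool frame: the origin (TCP) lies between the finger pads; the fingertips stand 11 mm ahead of it and the grasp point (between the pads) lies 8 mm behind it; z points along the fingers, y is the line along which they close (so a half turn about z gives the same grasp; the last joint's range is limited). The gripper opens to 88 mm and grips with 3 to 60 N. Pads are 18 mm wide; open, the fingers measure 123 mm over their backs; the gripper's body (75 mm by 187 mm) begins 45 mm behind the grasp point.
Start: joints at [-1.498, 0.313, 1.498, -0, 1.331, -0.223], TCP at [153.027, -502.209, 249.72] pointing down, gripper open.
Joint ranges: [-2.94, 2.94], [-0.97, 2.17], [0.19, 2.56], [-1.23, 4.37], [0.02, 3.11], [-2.88, 2.88]. Speed limits (rad/s): [2.39, 2.39, 3.01, 3.14, 3.14, 3.14].

INTERFACE

Orientations are given as a unit quaternion [w, x, y, z].
In Python, from plant import arm gives the robot as it stands.
- The arm moves only by the tool servo_tool, never from a script. Its argument "rows" is a list that holds one entry, the list of rows, each a list of 7 numbers: the turn, a rotation vector about the tool's x, y, z in rad, then the shift along the tool's x, y, z in mm, then the opening, from 0 (shut) to 1 (fully open). In form: [[[ax, ay, az, x, y, z, hand], ...]]. A call has 1 to 20 rows; each row is the pose to reach, as a shift and turn from the pose commanded when the call began, along the tool's axes at that moment; what a row does not reach only later rows make up. A row lasts 1/10 s, in which the tool goes at most 50 mm and 8.59 degrees, less where a joint would pass 70% of its speed; a pose out of reach is approached as far as the arm can. A call with a gripper value outside its range is refused whole. The fingers move at their own pace and stop on an object; "squeeze" is the grip in N (left out, the last holds). Time passes only in rows, so rows that repeat a pose let the fingers close. It gives the time, the measured TCP pose, the force, the opening and the grip force at its end, in the units of the state.
- arm.get_obs(): the state, without advancing time (a new reading comes with each control period).
- arm.capture(name): name is "scene" or "top" or "wrist"; returns a dict with "image" (480x640x3 uint8, red, green, blue), "fx", "fy", "cx", "cy" (pixels), "k1" (the pictures are not rectified: a ray, as slopes to the right and down, at radius r is drawn at 1 + k1 r^2 times it, then the intrinsics apply), "pose" (4x4, takes a point from camera to world coordinates). Camera axes: x right, y down, z forward; pixel columns grow to the right and rows downward; lengths in mm; the calibration is good to about 2 mm. A picture is of the moment at which its call begins. There is no depth.
- arm.job_done(): hands the job in; it is judged then, once.
The state is a dict: "time_s": time; "joints": joint angles; "dq": joint speeds; "effort": joint torques, N m; "ee_pos": TCP position; "tool_rot": TCP orientation; "force": force on the tool from outside, world axes, zero at the start; "torque": the same for the moment, N m; "gripper_width": finger opening in mm; "grasp_force": force on a finger pad.
Only numpy, scipy, OpenCV 4.12 (cv2) and the standard library are available. Lean on these libraries where they do the work, as an engineer would, in place of code of your own. Each camera call takes 0.05 s, during which the arm holds its last target. There are 200 camera calls.

TASK

The fan filter on top of the power supply is clogged: squeeze the cover's green snap tab in towards the cover and, keeping it squeezed, swing that edge up about the two lugs on the opposite side, then draw the lugs out from under their lips and lift the cover off, without forcing the tab, the lugs or the mount. Set the cover down (do not drop it) flat, louvres up, in the free part of the steel tray and let go. Leave everything else where it stands.

Things in the scene. Friction and masses are not known exactly. Their poses are not given: they have to be found in the camera images.
- cover_centre (a point): Centre (half-way up) of the cream louvred fan-filter cover, a cap 66 (x) x 56 (y) x 20 mm (z), 50 to 80 g, loose, held on the power supply by its tab and two lugs. z is up out of the louvres, the green tab is on its -y side, the lugs on its +y side; the underside is 10 mm below this point. The cover's y sides are flat walls at y = -28 and +28 mm; the +y wall is bare between the lugs (|x| < 21 mm).
- cover: The same cover; its origin is the centre of its underside, axes as cover_centre. Of a pinch over tab and opposite wall only the tab side gives: its middle moves from 4 mm (first touch) to 1.5 mm (fully in) on the tab side of the cover's middle, and a pinch that does not follow pushes the cover against its stops.
- tab_face (a point): Middle of the outer face of the green snap tab, 15 mm above the cover's underside and, at rest, 36 mm from the cover's middle on its -y side. The tab is an upright strip 20 mm wide (x), 2.5 mm thick, 22 mm tall from the underside, 5.5 mm clear of the cover's wall; it springs inward along the cover's +y. A barb 3 mm high at its foot sticks 4 mm out and lies under the keeper.
- tab (a joint): How far the tab is pressed in towards the cover: 0 at rest, stops at 0.005 m. It takes 1.5 N to start and 9.5 N fully in, springs back, cracks above 20 N of finger force; its barb clears the keeper at 3 to 4 mm.
- lugs (a point): Point between the two lugs at the foot of the cover's +y side (31 mm from the cover's middle, 1.5 mm above the underside). Lugs: 8 mm wide, 3 mm thick, 6 mm long (tips at y = +34 mm), centred 27 mm either side of the middle; 4 mm of each lies under a lip.
- supply: Electrophoresis power supply, fixed: light grey box 220 (x) x 180 (y) x 85 mm (z) with feet, origin at the centre of its underside, sloped dark control panel at its -x end. The black filter mount is on its top.
- mount (a point): Centre of the seat on which the cover's underside rests, on top of the black mount plate (88 x 92 mm), 89 mm above the supply's underside; seated, the cover's axes agree with the supply's and its underside centre lies here, with 1 mm of play each way. Corner stops 5 mm high stand 1 mm outside the cover's -y wall near its corners.
- keeper (a point): Top inner edge of the keeper, a black bar 40 mm long (x), 6 mm wide, its top 7 mm and its underside 4.5 mm above the seat, over the tab's barb; its inner edge is 37 mm from the mount's centre on the -y side. Fingertips that squeeze the tab stay above it.
- lips (a point): Point midway between the two fixed lips on the mount's +y side, 32 mm from the mount's centre and 5 mm above the seat (the level of the lips' undersides; tops at 8 mm). Each lip spans 21 to 35 mm either side of the middle and reaches from 30 to 38 mm from the mount's centre, walled behind at 35 mm. The mount, lips and keeper crack at more than 10 N from the cover.
- tray_in (a point): Centre of the inner floor of the fixed stainless wash tray, 260 (x) x 180 (y) x 25 mm, walls 3 mm, floor 3 mm thick, axes along its sides. The wash bottle stands at its +x end, the -x half is free.
- tray: The same tray, origin at the centre of its underside.
- wash_a: White wash bottle with a red cap, 58 mm across, 162 mm tall with its nozzle, standing in the tray; origin at the centre of its base.
- wash_b: White wash bottle with a blue cap, same size, on the bench; origin at the centre of its base.
- rack: Blue tube rack with capped tubes, 210 (x) x 105 (y) x 89 mm high, origin at the centre of its base.
- tipbox: Blue pipette-tip box with a pale lid, 87 x 124 x 82 mm, origin at the centre of its base.
- timer: White bench timer lying flat, 62 x 70 x 23 mm, origin at the centre of its base.
- spare: Blue-framed clean filter cartridge lying on the bench, 62 x 50 x 8 mm, origin at the centre of its base; not needed now.
- marker: Marker pen lying on the bench, 143 mm long, 19 mm thick, along its x; origin under its middle.
Not all that is in view belongs to the job. What is shaped like the cover but brown or orange is not meant.

How it is judged (in metres and radians):
On the way, in this order (a step that is already met when the one before it is completed fails the run):
1. the snap tab is squeezed in clear of the keeper while the cover is still down on its seat (value of joint tab above 0.003 m and contact force between the fingers and tab above 1 N and z of cover_centre in the frame of mount below 0.0125 m and horizontal distance between cover_centre and mount below 0.005 m), for 0.1 s.
2. the tab edge is swung up with the lugs still under their lips (angle between cover's own z axis and vertical above 0.08 rad and distance between lugs and lips below 0.008 m and contact force between the fingers and tab above 1 N), for 0.1 s.
3. the cover is lifted clear of the mount in the fingers (z of cover_centre in the frame of mount above 0.04 m and contact force between cover and supply below 0.1 N and contact force between the fingers and cover above 1 N), for 0.1 s.
4. the cover is set down on the tray's floor with the fingers still on it (not dropped) (z of cover_centre in the frame of tray_in below 0.014 m and horizontal distance between cover_centre and tray_in below 0.15 m and contact force between the fingers and cover above 0.5 N and contact force between cover and tray above 0.05 N), for 0.05 s.
At the end, for the whole second after the job is handed in: The cover lies flat (tilted less than 0.1 rad, louvres up) on the tray's floor, inside its walls, within 3 mm of fully down, at rest and let go, its tab sprung back out (pressed in by less than 2 mm) (x of cover_centre in the frame of tray_in between -0.127 and 0.127 m and y of cover_centre in the frame of tray_in between -0.087 and 0.087 m and z of cover_centre in the frame of tray_in between 0.007 and 0.013 m and angle between cover's own z axis and vertical below 0.1 rad and linear speed of cover below 0.01 m/s and value of joint tab below 0.002 m); the robot touches nothing.
It fails at once if the snap tab is squeezed with more than 20 N and cracks (contact force between the fingers and tab above 20 N).
It fails at once if the cover is forced against the mount with more than 10 N (keeper, lip or lug cracks) (contact force between cover and supply above 10 N).
It fails at once if a bystander is moved by more than 30 mm or knocked over (distance of any of wash_a, wash_b, rack, tipbox, timer, spare, marker from where it was at the start of the episode above 0.03 m or angle between any of wash_a, wash_b's own z axis and vertical above 0.5 rad).
It also fails if it takes over 54 s, if anything falls off the work surface, if the arm or the gripper's body presses on something with over 40 N, if the wrist force passes 120 N, or if a joint passes its speed limit or range.

## Working session

There is one attempt and no reset: what is moved stays moved. The work goes in short steps, Python scripts to look and compute and a tool call to move; the robot and the scene stay as the last step left them, time stands still between calls to the robot, and variables do not carry over. Pictures are saved under pics/ and viewed, at most 10 in all, crops included, and the job is handed in when it is done.

Besides the shell and the picture viewer there is one more tool, called after "Emit:" by a JSON object that holds its "op" and its "data", one argument or row to a line. servo_tool: Moves the arm, as the interface text tells. Its arguments: {"type":"object","properties":{"rows":{"type":"array","items":{"type":"array","items":{"type":"array","items":{"type":"number"}}}},"squeeze":{"type":"number"}},"required":["rows"]}

```bash
mkdir -p pics; ls
cat > h.py <<'E'
import numpy as np,cv2
from plant import arm
def cap(n,f):
    c=arm.capture(n); cv2.imwrite(f'pics/{f}.png',cv2.cvtColor(c['image'],cv2.COLOR_RGB2BGR))
    np.save(f'pics/{f}.npy',c,allow_pickle=True); return c
def load(f): return np.load(f'pics/{f}.npy',allow_pickle=True).item()
def ray(c,u,v):
    K=np.array([[c['fx'],0,c['cx']],[0,c['fy'],c['cy']],[0,0,1.]])
    p=cv2.undistortPoints(np.array([[[u,v]]],float),K,np.array([c['k1'],0,0,0,0.]))[0,0]
    T=np.array(c['pose']); d=T[:3,:3]@np.array([p[0],p[1],1]); return T[:3,3],d/np.linalg.norm(d)
def onz(c,u,v,z):
    o,d=ray(c,u,v); return o+d*(z-o[2])/d[2]
def proj(c,P):
    T=np.array(c['pose']); q=T[:3,:3].T@(np.array(P,float)-T[:3,3]); s=q[:2]/q[2]
    s=s*(1+c['k1']*(s@s)); return np.array([s[0]*c['fx']+c['cx'],s[1]*c['fy']+c['cy']])
E
python3 - <<'E'
from h import *
for n in ['scene','top','wrist']:
    c=cap(n,n+'0'); print(n,c['fx'],c['cx'],c['cy'],c['k1']); print(np.round(c['pose'],3))
a=load('scene0')['image'];b=load('top0')['image']
print(arm.get_obs())
E
```

```text
pics
scene 541.717475821344 327.33624120750835 242.0209885347778 0.01252556359813556
[[ 7.500000e-02  8.670000e-01 -4.930000e-01  1.146215e+03]
 [ 9.970000e-01 -6.600000e-02  3.700000e-02 -6.524600e+01]
 [-1.000000e-03 -4.950000e-01 -8.690000e-01  1.261015e+03]
 [ 0.000000e+00  0.000000e+00  0.000000e+00  1.000000e+00]]
top 620.0184472837383 317.84850525107606 242.98253606028982 -0.10158432290742395
[[ 2.100000e-02 -9.950000e-01  9.900000e-02  3.625430e+02]
 [-1.000000e+00 -1.900000e-02  2.400000e-02 -2.112100e+01]
 [-2.200000e-02 -1.000000e-01 -9.950000e-01  1.356487e+03]
 [ 0.000000e+00  0.000000e+00  0.000000e+00  1.000000e+00]]
wrist 384.39208520150567 323.9100039618772 241.37793785944444 -0.005025236010662906
[[ 2.92000e-01 -9.10000e-01 -2.94000e-01  2.28454e+02]
 [-9.57000e-01 -2.78000e-01 -9.00000e-02 -4.79550e+02]
 [-0.00000e+00  3.08000e-01 -9.52000e-01  3.83307e+02]
 [ 0.00000e+00  0.00000e+00  0.00000e+00  1.00000e+00]]
{'time_s': 0.15, 'joints': array([-1.49841259e+00,  3.13287001e-01,  1.49820077e+00, -4.28877069e-06,
        1.33097999e+00, -2.23382850e-01]), 'dq': array([-1.07835179e-03, -9.56917471e-04, -3.14707758e-03,  5.34683109e-04,
        7.20294723e-06,  1.28258198e-03]), 'effort': array([ 1.02946437e-03, -4.02305245e+01, -2.52316618e+01,  6.94477977e-02,
        3.43837123e-02, -6.95065501e-05]), 'ee_pos': array([ 153.00820114, -502.04995537,  249.33343585]), 'tool_rot': array([-4.36464640e-04,  9.89085009e-01,  1.47345352e-01,  3.09268986e-05]), 'force': array([ 0.37971185, -0.07138491,  0.09004098]), 'torque': array([ 0.01066898, -0.00390599, -0.01230943]), 'grasp_force': 0.0, 'gripper_width': 88.02849632227446}
```

View pics/top0.png

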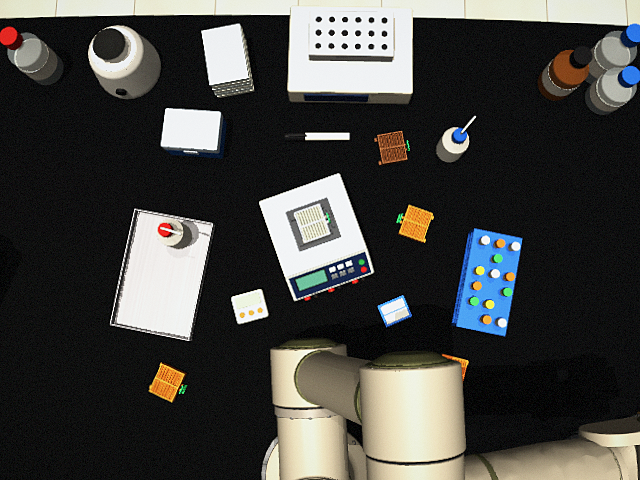

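View pics/scene0.png

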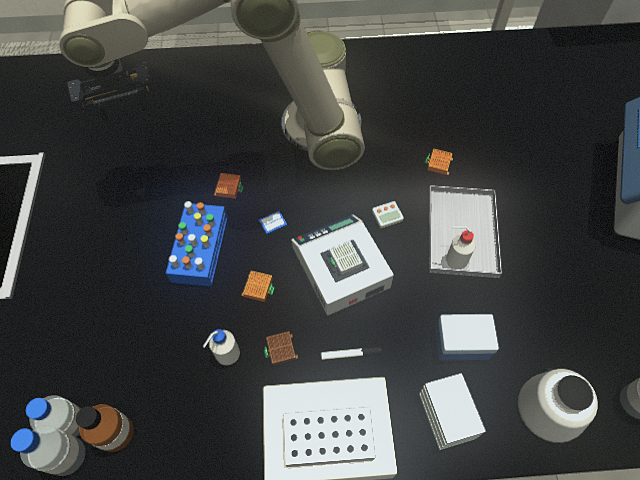

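The cream cover is at top (312,222) with its green tab at (328,217), on the supply. Lookalikes in the top view are brown (392,148) and orange (415,223), (168,383) and (455,367). I choose the cream one on the black mount. The tray is at (162,275), with the bottle at its far end and its near half free.

Run:
```python
from h import *
c=load('top0');im=c['image'];hsv=cv2.cvtColor(im,cv2.COLOR_RGB2HSV)
def big(m,x0,x1,y0,y1):
    M=np.zeros(m.shape,np.uint8);M[y0:y1,x0:x1]=m[y0:y1,x0:x1]*255
    n,l,s,ce=cv2.connectedComponentsWithStats(M);k=1+np.argmax(s[1:,4]);return l==k
R=im.astype(int)
dark=(R.max(2)<110)
g=big((hsv[...,0]>40)&(hsv[...,0]<90)&(hsv[...,1]>100),318,335,205,230)
v,u=np.nonzero(g);print('tab',u.mean(),v.mean(),onz(c,u.mean(),v.mean(),215-0 if 0 else 110))
w=big(R.min(2)>150,255,380,170,305) # supply white
# supply box via rect of hull in top plane z=85
def rect(m,z):
    v,u=np.nonzero(m);h=cv2.convexHull(np.c_[u,v].astype(np.float32))[:,0]
    P=np.array([onz(c,a,b,z)[:2] for a,b in h],np.float32);return cv2.minAreaRect(P)
print('supply',rect(w,85))
p=big((R.max(2)<120),285,342,196,252);print('plate',rect(p,89))
cr=big((R.min(2)>90)&(hsv[...,1]>15),292,332,203,243);print('cover',cr.sum(),rect(cr,109))
t=big(R.min(2)>110,105,218,205,345);print('tray',rect(t,25))
```

```text
tab 328.0 217.24 [539.9421744  -10.00887942 110.        ]
supply ((503.8111267089844, 14.0941162109375), (221.11669921875, 179.44044494628906), 20.675899505615234)
plate ((528.311279296875, 20.73519515991211), (86.12287139892578, 90.07706451416016), 20.773347854614258)
cover 295 ((542.935302734375, 28.777111053466797), (26.92270851135254, 49.050968170166016), 21.784427642822266)
tray ((422.49786376953125, 352.3861389160156), (181.1868133544922, 261.1792297363281), 80.5482177734375)
```

Emit:
{"op": "servo_tool", "data": {
  "rows": [
    [[0,0,-0.066,511,-391,0,1],[0,0,-0.066,511,-391,0,1],[0,0,-0.066,511,-391,0,1],[0,0,-0.066,511,-391,0,1],[0,0,-0.066,511,-391,0,1],[0,0,-0.066,511,-391,0,1],[0,0,-0.066,511,-391,0,1],[0,0,-0.066,511,-391,0,1],[0,0,-0.066,511,-391,0,1],[0,0,-0.066,511,-391,0,1],[0,0,-0.066,511,-391,0,1],[0,0,-0.066,511,-391,0,1],[0,0,-0.066,511,-391,0,1],[0,0,-0.066,511,-391,0,1],[0,0,-0.066,511,-391,0,1],[0,0,-0.066,511,-391,0,1]]
  ],
  "squeeze": 12
}}

```text
time_s: 1.75
ee_pos: [527.4, 20.0, 249.6]
tool_rot: [0.0, 0.984, 0.179, -0.0]
force: [0.3, -0.1, 0.7]
gripper_width: 87.9
grasp_force: 0.0
```

Run:
```python
from h import *
c=cap('wrist','w1'); o=arm.get_obs();print(o['time_s'],o['ee_pos'],o['tool_rot'],o['gripper_width'],np.round(c['pose'],3))
p=proj(c,[528,21,100]).astype(int);print(p)
x,y=max(0,p[0]-150),max(0,p[1]-110)
cr=c['image'][y:y+220,x:x+300];print(x,y)
cv2.imwrite('pics/w1c.png',cv2.cvtColor(cv2.resize(cr,None,fx=2.6,fy=2.6,interpolation=cv2.INTER_CUBIC),cv2.COLOR_RGB2BGR))
```

```text
1.8 [527.40143217  19.75345034 249.7662866 ] [ 3.00424828e-05  9.83816519e-01  1.79178784e-01 -1.36364498e-04] 87.81870343095771 [[ 3.53000e-01 -8.90000e-01 -2.88000e-01  6.01232e+02]
 [-9.36000e-01 -3.36000e-01 -1.10000e-01  4.74780e+01]
 [ 1.00000e-03  3.08000e-01 -9.51000e-01  3.83634e+02]
 [ 0.00000e+00  0.00000e+00  0.00000e+00  1.00000e+00]]
[322 223]
172 113
```

View pics/w1c.png

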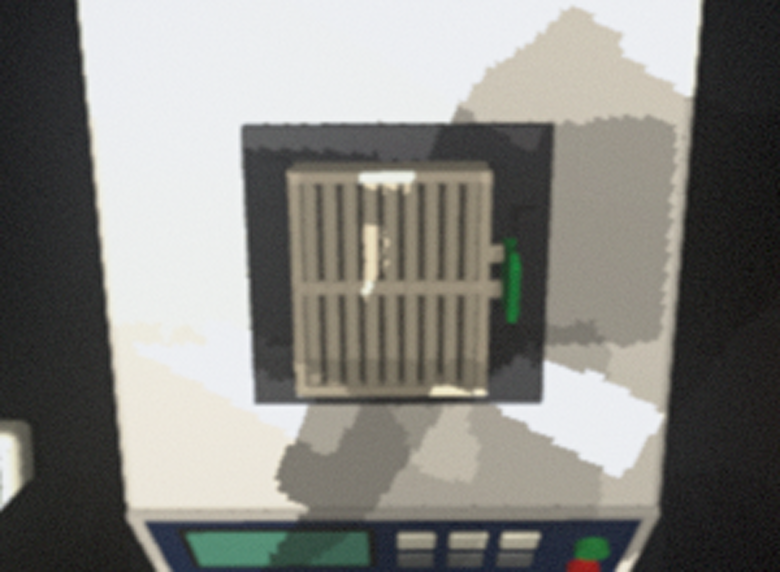

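The crop shows the cream cover with its green tab at crop (512,285), in the black mount plate with corners (242,125), (553,125), (542,402) and (255,402).

Run:
```python
from h import *
c=load('w1'); f=lambda u,v,z:onz(c,172+u/2.6,113+v/2.6,z)
P=np.array([f(*p,89)[:2] for p in [(242,125),(553,125),(542,402),(255,402)]],np.float32)
print('plate',cv2.minAreaRect(P),P.mean(0))
Q=np.array([f(*p,109)[:2] for p in [(290,172),(490,172),(487,396),(297,396)]],np.float32)
print('cover',cv2.minAreaRect(Q),Q.mean(0))
o=arm.get_obs();r=np.deg2rad(20.75);ex=np.array([np.cos(r),np.sin(r)]);ey=np.array([-ex[1],ex[0]])
m=P.mean(0)
for n,p in [('L',f(293,280,109)),('R',f(491,280,109)),('tabR',f(521,280,111)),('tabTop',f(515,248,111)),('tabBot',f(513,322,111)),('tcp',o['ee_pos']),('c',[*Q.mean(0),0])]:
    d=np.array(p)[:2]-m;print(n,round(d@ex,1),round(d@ey,1))
# height by two views: plate centre in top: match z
ct=load('top0')
for z in (85,89,95): print(z,onz(ct,*proj(ct,[528.3,20.7,89]),z)[:2],np.mean([f(*p,z)[:2] for p in [(242,125),(553,125),(542,402),(255,402)]],0))
```

```text
plate ((531.5254516601562, 19.710548400878906), (86.46658325195312, 91.02520751953125), 20.684675216674805) [531.4716    19.869518]
cover ((530.5421752929688, 21.455530166625977), (65.97628021240234, 56.019508361816406), 20.670700073242188) [530.4496   21.69347]
L 2.1 29.9
R 2.0 -26.3
tabR 2.5 -34.6
tabTop 11.8 -32.6
tabBot -9.9 -32.8
tcp -3.8 1.3
c -0.3 2.1
85 [528.82310324  20.83198025] [530.52453963  19.49470065]
89 [528.3  20.7] [531.47161968  19.86951958]
95 [527.51534515  20.50202962] [532.89223976  20.43174797]
```

Emit:
{"op": "servo_tool", "data": {
  "rows": [
    [[0,0,0,4,3.7,40,1],[0,0,0,4,3.7,80,1],[0,0,0,4,3.7,110,1],[0,0,0,4,3.7,110,1],[0,0,0,4,3.7,110,1]]
  ]
}}

```text
time_s: 2.3
ee_pos: [533.2, 17.9, 140.9]
tool_rot: [0.0, 0.984, 0.179, 0.0]
force: [-0.4, -0.0, 0.2]
gripper_width: 88.4
grasp_force: 0.0
```

Run:
```python
from h import *
c=cap('wrist','w2'); o=arm.get_obs();print(o['time_s'],o['ee_pos'],o['tool_rot'],np.round(c['pose'],3))
```

```text
2.35 [533.62775905  18.03395624 141.60860842] [4.94318977e-04 9.83762927e-01 1.79467470e-01 1.29875428e-03] [[ 3.53000e-01 -8.91000e-01 -2.87000e-01  6.06804e+02]
 [-9.36000e-01 -3.36000e-01 -1.10000e-01  4.54400e+01]
 [ 1.00000e-03  3.07000e-01 -9.52000e-01  2.74992e+02]
 [ 0.00000e+00  0.00000e+00  0.00000e+00  1.00000e+00]]
```

View pics/w2.png

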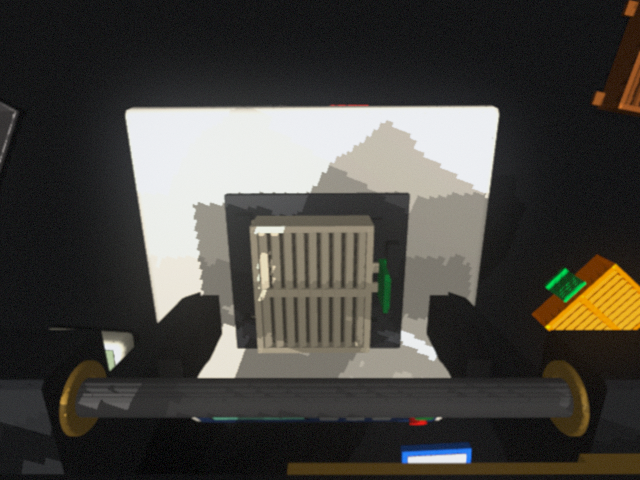

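Run:
```python
from h import *
c=load('w2');tcp=np.array([533.4,17.9,141.2])
r=np.deg2rad(20.7);ex=np.array([np.cos(r),np.sin(r),0]);ey=np.array([-ex[1],ex[0],0])
for s in (1,-1):
  for a in (-9,9): print('tip',s,a,proj(c,tcp+s*44*ey+a*ex-[0,0,11]))
im=cv2.cvtColor(c['image'],cv2.COLOR_RGB2GRAY).astype(float)
print('row285', im[280:284,240:262].mean(0).astype(int), im[280:284,362:400].mean(0).astype(int))
print('col L plate', im[300:304,222:250].mean(0).astype(int))
for z in (105,107,109,111,113):
  Q=np.array([onz(c,*p,z)[:2] for p in [(250.5,229),(374,229),(371,352),(256.5,352)]],np.float32)
  d=np.r_[Q.mean(0),0]-tcp; print(z,cv2.minAreaRect(Q),'centre rel tcp x,y',d@ex,d@ey, [(np.array(onz(c,392,284,z+2))-tcp)@ey])
```

```text
tip 1 -9 [220.41293229 331.79004125]
tip 1 9 [216.77873694 293.57049963]
tip -1 -9 [425.74199888 331.56106029]
tip -1 9 [429.27687054 293.35765343]
row285 [ 42  44  42  42  43  41  44  43  43  43  41  39  61 101 124 130 134 150
 156 135 130 173] [118 114 106 108 123 132 135 137 136 125  99  75  70  71  70  64  51  44
  43  43  42  46  54  64  66  66  67  64  58  46  37  34  37  35  36  37
  36  36]
col L plate [121 120 121 119 121 119 118 122 120 119 103  72  45  39  42  39  40  39
  41  41  43  42  41  39  40  40  39  40]
105 ((528.6585693359375, 21.23345375061035), (65.57622528076172, 58.6869010925293), 20.6265869140625) centre rel tcp x,y -3.2630434252369485 4.899592940636476 [np.float64(-32.8263932053835)]
107 ((529.5780029296875, 21.518224716186523), (64.80470275878906, 57.99642562866211), 20.626596450805664) centre rel tcp x,y -2.3022410101288027 4.839772584669731 [np.float64(-32.43777843622797)]
109 ((530.497314453125, 21.803049087524414), (64.03318786621094, 57.305973052978516), 20.626605987548828) centre rel tcp x,y -1.341438595020657 4.779952228702985 [np.float64(-32.04916366707245)]
111 ((531.416748046875, 22.087820053100586), (63.26170349121094, 56.61549377441406), 20.6265811920166) centre rel tcp x,y -0.38063617991251153 4.720131872736241 [np.float64(-31.66054889791691)]
113 ((532.336181640625, 22.372623443603516), (62.49012756347656, 55.92503356933594), 20.6265926361084) centre rel tcp x,y 0.5801077918235291 4.6603295227260295 [np.float64(-31.271934128761423)]
```

The view shows the cover top at rows 229–352 and columns 250–374, the tab's outer edge at column 391, and the fingertips on both sides at columns 219 and 429. The alignment is within 1 mm, so I descend.

Emit:
{"op": "servo_tool", "data": {
  "rows": [
    [[0,0,0,-1,-0.6,20,1],[0,0,0,-1,-0.6,29,1],[0,0,0,-1,-0.6,29,0.9],[0,0,0,-1,-0.6,29,0.8],[0,0,0,-1,-0.6,29,0.77],[0,0,0,-1,-0.6,29,0.77],[0,0,0,-1,-0.6,29,0.77]]
  ],
  "squeeze": 12
}}

```text
time_s: 3.05
ee_pos: [531.9, 18.9, 111.1]
tool_rot: [0.0, 0.984, 0.18, 0.0]
force: [0.5, -1.0, -0.7]
gripper_width: 68.0
grasp_force: 0.0
```

Run:
```python
from h import *
c=cap('wrist','w3'); o=arm.get_obs();print(o['time_s'],o['ee_pos'],o['tool_rot'],o['force'],o['gripper_width'])
cv2.imwrite('pics/w3c.png',cv2.cvtColor(cv2.resize(c['image'][170:400,200:460],None,fx=2.5,fy=2.5,interpolation=cv2.INTER_CUBIC),cv2.COLOR_RGB2BGR))
```

```text
3.1 [531.8549812   18.93635834 110.98364905] [4.85913884e-05 9.83680662e-01 1.79923104e-01 1.70651189e-04] [-0.48797709 -0.1149176   0.65885362] 67.75232834533462
```

View pics/w3c.png

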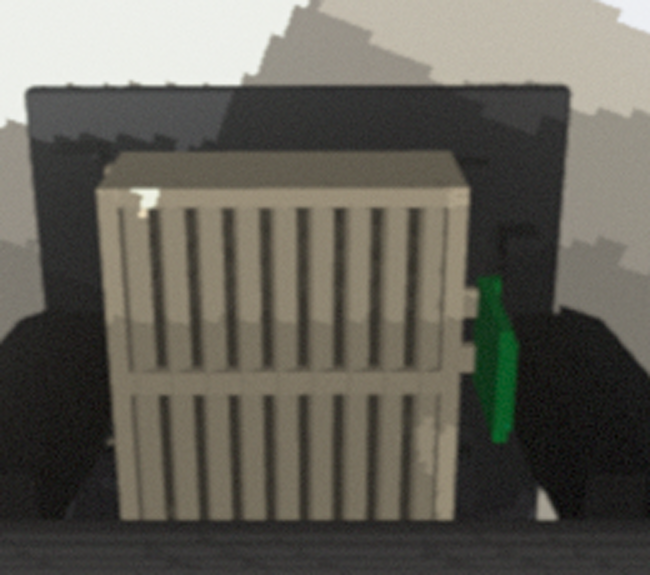

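The tab is at crop (495,360), just inside the right finger. The left finger stands beside the bare wall. Now I squeeze in steps, following the tab.

Emit:
{"op": "servo_tool", "data": {
  "rows": [
    [[0,0,0,0,0,0,0.74],[0,0,0,0,0,0,0.73],[0,0,0,0,-0.3,0,0.72],[0,0,0,0,-0.6,0,0.71],[0,0,0,0,-0.8,0,0.71],[0,0,0,0,-0.8,0,0.71]]
  ],
  "squeeze": 9
}}

```text
time_s: 3.7
ee_pos: [531.5, 19.7, 110.7]
tool_rot: [0.0, 0.984, 0.18, 0.0]
force: [0.4, -0.5, 1.0]
gripper_width: 62.5
grasp_force: 3.5
```

```bash
cat > s.py <<'E'
from h import *
from scipy.spatial.transform import Rotation as R
o=arm.get_obs();w,x,y,z=o['tool_rot'];f=R.from_quat([x,y,z,w]).inv()
print(o['time_s'],o['ee_pos'].round(2),'ftool',f.apply(o['force']).round(2),'torque',f.apply(o['torque']).round(3),'w',round(o['gripper_width'],2),'g',o['grasp_force'])
E
python3 s.py
```

```text
3.7 [531.52  19.66 110.74] ftool [ 0.16  0.6  -0.95] torque [-0.052  0.047 -0.036] w 62.54 g 3.4757892787456512
```

Emit:
{"op": "servo_tool", "data": {
  "rows": [
    [[0,0,0,0,-0.4,0,0.7],[0,0,0,0,-0.9,0,0.69],[0,0,0,0,-1.3,0,0.68],[0,0,0,0,-1.6,0,0.67],[0,0,0,0,-1.6,0,0.67],[0,0,0,0,-1.6,0,0.67]]
  ],
  "squeeze": 9
}}

```text
time_s: 4.3
ee_pos: [530.9, 21.2, 110.8]
tool_rot: [-0.0, 0.984, 0.18, 0.0]
force: [-0.1, -0.0, 0.6]
gripper_width: 59.0
grasp_force: 9.0
```

```bash
python3 s.py
```

```text
4.3 [530.91  21.2  110.75] ftool [-0.07 -0.02 -0.57] torque [ 0.001 -0.019 -0.031] w 59.03 g 9.00047019124031
```

Emit:
{"op": "servo_tool", "data": {
  "rows": [
    [[-0.02,0,0,0,-0.4,-0.8,0.66],[-0.04,0,0,0,-0.8,-1.6,0.66],[-0.06,0,0,0,-1.2,-2.4,0.66],[-0.08,0,0,0,-1.6,-3.1,0.66],[-0.08,0,0,0,-1.6,-3.1,0.66],[-0.08,0,0,0,-1.6,-3.1,0.66]]
  ]
}}

```text
time_s: 4.9
ee_pos: [530.3, 22.8, 113.8]
tool_rot: [0.039, 0.983, 0.18, 0.007]
force: [-0.8, -0.2, -0.6]
gripper_width: 59.3
grasp_force: 9.0
```

```bash
python3 s.py
```

```text
4.9 [530.31  22.83 113.82] ftool [-0.79 -0.11  0.6 ] torque [ 0.072  0.007 -0.013] w 59.29 g 8.998640477657318
```

Emit:
{"op": "servo_tool", "data": {
  "rows": [
    [[-0.02,0,0,0,-0.4,-0.8,0.66],[-0.04,0,0,0,-0.9,-1.5,0.66],[-0.06,0,0,0,-1.3,-2.3,0.66],[-0.08,0,0,0,-1.7,-3.0,0.66],[-0.08,0,0,0,-1.7,-3.0,0.66],[-0.08,0,0,0,-1.7,-3.0,0.66]]
  ]
}}

```text
time_s: 5.5
ee_pos: [529.6, 24.6, 116.7]
tool_rot: [0.079, 0.981, 0.18, 0.014]
force: [0.2, 0.4, -0.4]
gripper_width: 58.9
grasp_force: 9.0
```

```bash
python3 s.py
python3 - <<'E'
from h import *
c=cap('wrist','w4')
cv2.imwrite('pics/w4c.png',cv2.cvtColor(cv2.resize(c['image'][170:400,200:460],None,fx=2.5,fy=2.5,interpolation=cv2.INTER_CUBIC),cv2.COLOR_RGB2BGR))
E
```

```text
5.5 [529.65  24.63 116.72] ftool [ 0.32 -0.42  0.32] torque [ 0.041 -0.004 -0.015] w 58.87 g 8.998520225286484
```

View pics/w4c.png

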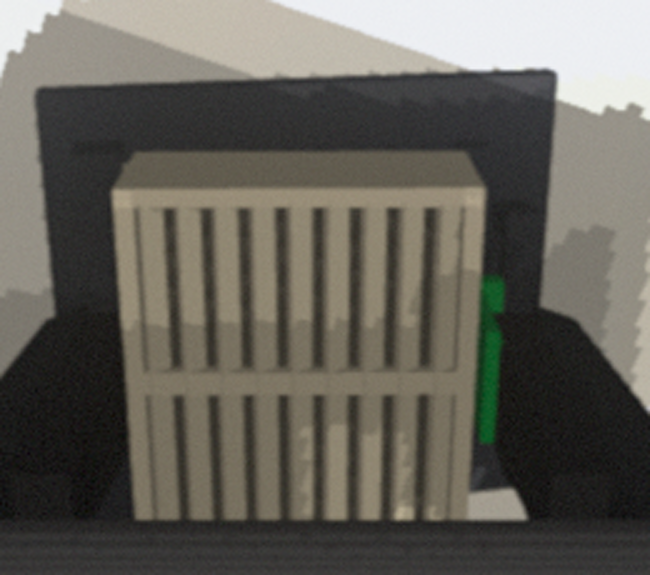

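The cover is tilted square with the fingers: its top spans crop columns 115–485, and the tab at (490,370) is pressed in. Now I draw the lugs out, then lift.

Emit:
{"op": "servo_tool", "data": {
  "rows": [
    [[0,0,0,0,1.5,0.2,0.66],[0,0,0,0,3.0,0.4,0.66],[0,0,0,0,4.5,0.6,0.66],[0,0,0,0,6.0,0.9,0.66],[0,0,0,0,7.5,1.1,0.66],[0,0,0,0,9.0,1.3,0.66],[0,0,0,0,9.5,1.3,0.66]]
  ]
}}

```text
time_s: 6.25
ee_pos: [533.1, 15.3, 116.9]
tool_rot: [0.079, 0.981, 0.179, 0.014]
force: [-0.2, 0.7, -0.9]
gripper_width: 58.9
grasp_force: 9.0
```

```bash
python3 s.py
```

```text
6.25 [533.1   15.33 116.9 ] ftool [ 0.04 -0.88  0.79] torque [ 0.112 -0.013  0.032] w 58.9 g 8.999854177236557
```

Emit:
{"op": "servo_tool", "data": {
  "rows": [
    [[0,0,0,0,0.3,-2,0.64],[0,0,0,0,0.8,-5,0.64],[0,0,0,0,1.6,-10,0.64],[0,0,0,0,3.2,-20,0.64],[0,0,0,0,6.4,-40,0.64],[0,0,0,0,9.6,-60,0.64],[0,0,0,0,12.8,-80,0.64],[0,0,0,0,16,-100,0.64],[0,0,0,0,16,-100,0.64]]
  ],
  "squeeze": 12
}}

```text
time_s: 7.15
ee_pos: [534.0, 15.6, 221.3]
tool_rot: [0.079, 0.98, 0.179, 0.017]
force: [0.6, 0.3, -1.2]
gripper_width: 58.9
grasp_force: 12.0
```

```bash
python3 s.py
python3 - <<'E'
from h import *
c=cap('wrist','w5'); cv2.imwrite('pics/w5.png',cv2.cvtColor(c['image'],cv2.COLOR_RGB2BGR))
c=cap('top','t5');im=c['image']
# tray corners from first top picture
c0=load('top0');m=(c0['image'].min(2)>110).astype(np.uint8);M=0*m;M[205:345,105:218]=m[205:345,105:218]
n,l,s,_=cv2.connectedComponentsWithStats(M);k=1+np.argmax(s[1:,4]);v,u=np.nonzero(l==k)
h=cv2.convexHull(np.c_[u,v].astype(np.float32))[:,0]
for z in (3,25):
  r=cv2.minAreaRect(np.array([onz(c0,a,b,z)[:2] for a,b in h],np.float32));print(z,r,cv2.boxPoints(r))
E
```

```text
7.15 [534.01  15.6  221.3 ] ftool [ 0.63 -0.29  1.2 ] torque [ 0.083 -0.031  0.009] w 58.89 g 11.998153030872345
3 ((423.4885559082031, 358.5575256347656), (184.18051147460938, 265.4945983886719), 80.54821014404297) [[277.42056 289.5169 ]
 [539.31085 245.91803]
 [569.5565  427.59814]
 [307.66626 471.19702]]
25 ((422.49786376953125, 352.3861389160156), (181.1868133544922, 261.1792297363281), 80.5482177734375) [[278.80408 284.4677 ]
 [536.4376  241.57751]
 [566.19165 420.30457]
 [308.5581  463.19476]]
```

View pics/w5.png

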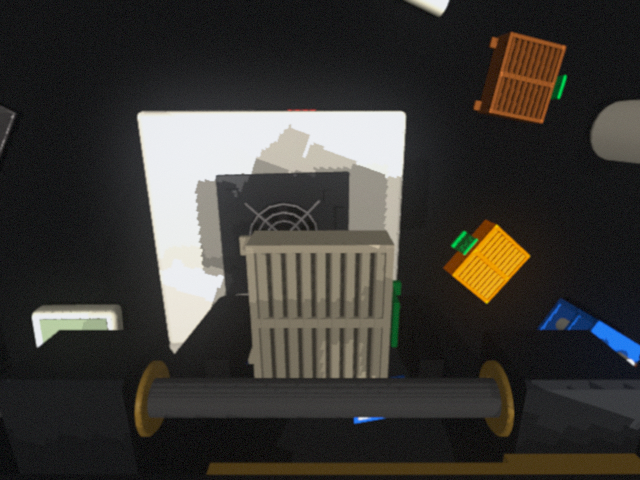

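The cover is held square in the fingers, clear of the mount. The bare seat with the fan grille is visible at (283,215). Next I work out the transfer to the tray.

```bash
cat > go.py <<'E'
import sys
from h import *
from scipy.spatial.transform import Rotation as R
def rel(P,yaw):
    o=arm.get_obs();w,x,y,z=o['tool_rot'];A=R.from_quat([x,y,z,w])
    a=np.deg2rad(yaw);B=R.from_matrix(np.array([[np.cos(a),np.sin(a),0],[np.sin(a),-np.cos(a),0],[0,0,-1]]))
    return (A.inv()*B).as_rotvec().round(4),A.inv().apply(np.array(P)-o['ee_pos']).round(1)
if __name__=='__main__': print(*rel([float(v) for v in sys.argv[1:4]],float(sys.argv[4])))
E
python3 go.py 363 362 200 -9.45
python3 -c "
from h import *
c=load('top0')
print(onz(c,166,231,150),onz(c,188,247,3), arm.get_obs()['joints'])"
```

```text
[ 0.1563 -0.0424  0.5256] [ -36.3 -382.   -43.4]
[501.2111508 310.1766499 150.       ] [483.34418648 299.34497176   3.        ] [-0.12689347  0.3355761   1.55995583 -0.15299822  1.17437967  1.13621078]
```

Emit:
{"op": "servo_tool", "data": {
  "rows": [
    [[0.016,-0.004,0.053,-3.6,-15,-4.3,0.64],[0.031,-0.008,0.105,-7.3,-40,-8.7,0.64],[0.047,-0.013,0.158,-11,-80,-13,0.64],[0.063,-0.017,0.21,-14.5,-120,-17,0.64],[0.078,-0.021,0.263,-18,-160,-22,0.64],[0.094,-0.025,0.315,-22,-200,-26,0.64],[0.109,-0.03,0.368,-25,-240,-30,0.64],[0.125,-0.034,0.42,-29,-280,-35,0.64],[0.141,-0.038,0.473,-33,-320,-39,0.64],[0.156,-0.042,0.525,-36,-355,-43,0.64],[0.156,-0.042,0.525,-36,-375,-43,0.64],[0.156,-0.042,0.525,-36,-382,-43,0.64],[0.156,-0.042,0.525,-36,-382,-43,0.64],[0.156,-0.042,0.525,-36,-382,-43,0.64]]
  ]
}}

```text
time_s: 8.65
ee_pos: [363.7, 361.2, 199.4]
tool_rot: [0.001, 0.997, -0.082, -0.0]
force: [0.4, -0.3, -0.1]
gripper_width: 58.6
grasp_force: 12.0
```

```bash
python3 s.py; python3 go.py 363 362 60 -9.45;  python3 - <<'E'
from h import *
c=cap('wrist','w6'); cv2.imwrite('pics/w6.png',cv2.cvtColor(c['image'],cv2.COLOR_RGB2BGR))
E
```

```text
8.65 [363.74 361.24 199.4 ] ftool [0.49 0.27 0.11] torque [0.043 0.01  0.017] w 58.56 g 11.998151242733002
[0.001  0.0003 0.    ] [ -0.8  -0.8 139.4]
```

View pics/w6.png

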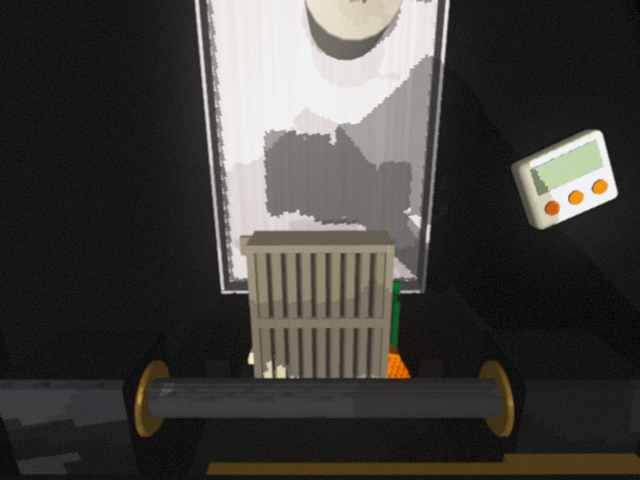

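Run:
```python
from h import *
c=load('w6')
for p in [(220,293),(427,293),(197,10),(449,10)]: print(onz(c,*p,25).round(1),onz(c,*p,3).round(1))
```

```text
[311.1 461.4  25. ] [301.8 469.5   3. ]
[280.9 281.4  25. ] [269.5 276.6   3. ]
[527.5 423.6  25. ] [533.6 429.    3. ]
[498.4 247.7  25. ] [502.4 240.6   3. ]
```

The tray's near rim is at row 293, consistent with the top view. The cover hangs level in the hand, so I descend.

Emit:
{"op": "servo_tool", "data": {
  "rows": [
    [[0,0,0,-0.8,-0.8,20,0.64],[0,0,0,-0.8,-0.8,60,0.64],[0,0,0,-0.8,-0.8,100,0.64],[0,0,0,-0.8,-0.8,130,0.64],[0,0,0,-0.8,-0.8,155,0.64],[0,0,0,-0.8,-0.8,165,0.64],[0,0,0,-0.8,-0.8,168,0.64],[0,0,0,-0.8,-0.8,168,0.64]]
  ]
}}

```text
time_s: 9.5
ee_pos: [363.4, 362.8, 32.5]
tool_rot: [-0.0, 0.997, -0.082, 0.0]
force: [0.3, -0.1, -0.8]
gripper_width: 58.5
grasp_force: 12.0
```

```bash
python3 s.py
```

```text
9.5 [363.39 362.85  32.46] ftool [0.34 0.04 0.82] torque [ 0.038  0.015 -0.04 ] w 58.47 g 11.998321563005447
```

Now 0.5 mm steps, watching the force.

Emit:
{"op": "servo_tool", "data": {
  "rows": [
    [[0,0,0,0,0,1.5,0.64],[0,0,0,0,0,3,0.64],[0,0,0,0,0,4.5,0.64],[0,0,0,0,0,5.5,0.64],[0,0,0,0,0,5.5,0.64]]
  ]
}}

```text
time_s: 10.0
ee_pos: [362.8, 362.9, 26.3]
tool_rot: [0.0, 0.997, -0.082, 0.0]
force: [0.7, -0.4, -0.9]
gripper_width: 58.7
grasp_force: 12.0
```

Emit:
{"op": "servo_tool", "data": {
  "rows": [
    [[0,0,0,0,0,0.5,0.64],[0,0,0,0,0,1,0.64],[0,0,0,0,0,1,0.64]]
  ]
}}

```text
time_s: 10.3
ee_pos: [362.7, 362.9, 25.2]
tool_rot: [0.0, 0.997, -0.082, 0.0]
force: [-0.2, 0.3, -1.4]
gripper_width: 58.7
grasp_force: 12.0
```

```bash
python3 s.py
```

```text
10.3 [362.74 362.87  25.2 ] ftool [-0.23 -0.25  1.43] torque [ 0.    -0.004 -0.031] w 58.65 g 11.998323798179626
```

Emit:
{"op": "servo_tool", "data": {
  "rows": [
    [[0,0,0,0,0,0.5,0.64],[0,0,0,0,0,1,0.64],[0,0,0,0,0,1,0.64]]
  ]
}}

```text
time_s: 10.6
ee_pos: [362.8, 362.9, 24.7]
tool_rot: [0.0, 0.997, -0.082, 0.0]
force: [-1.8, -1.2, 5.3]
gripper_width: 58.6
grasp_force: 12.0
```

```bash
python3 s.py
```

```text
10.6 [362.85 362.9   24.72] ftool [-1.55  1.44 -5.28] torque [-0.179 -0.303 -0.063] w 58.57 g 12.004244327545166
```

Emit:
{"op": "servo_tool", "data": {
  "rows": [
    [[0,0,0,0,0,0,0.64],[0,0,0,0,0,-0.2,0.64],[0,0,0,0,0.5,-0.4,0.68],[0,0,0,0,1.3,-0.4,0.7],[0,0,0,0,2.2,-0.4,0.73],[0,0,0,0,2.5,-0.4,0.78],[0,0,0,0,2.5,-0.4,0.88],[0,0,0,0,2.5,-0.4,0.88],[0,0,0,0,2.5,-0.4,0.88]]
  ]
}}

```text
time_s: 11.5
ee_pos: [362.4, 360.4, 24.6]
tool_rot: [0.0, 0.997, -0.082, 0.0]
force: [0.8, 0.7, 0.1]
gripper_width: 77.8
grasp_force: 0.0
```

```bash
python3 s.py
```

```text
11.5 [362.35 360.42  24.6 ] ftool [ 0.66 -0.79 -0.14] torque [ 0.049 -0.063  0.041] w 77.78 g 0.0
```

Emit:
{"op": "servo_tool", "data": {
  "rows": [
    [[0,0,0,0,0,-5,0.88],[0,0,0,0,0,-20,0.88],[0,0,0,0,0,-50,0.88],[0,0,0,0,0,-90,0.88],[0,0,0,0,0,-130,0.88],[0,0,0,0,0,-150,0.88],[0,0,0,0,0,-150,0.88],[0,0,0,0,0,-150,0.88]]
  ]
}}

```text
time_s: 12.3
ee_pos: [362.1, 360.3, 174.3]
tool_rot: [0.0, 0.997, -0.082, -0.0]
force: [-0.9, 0.1, -0.5]
gripper_width: 77.4
grasp_force: 0.0
```

```bash
python3 s.py
python3 - <<'E'
from h import *
c=cap('wrist','w7'); cv2.imwrite('pics/w7.png',cv2.cvtColor(c['image'],cv2.COLOR_RGB2BGR))
E
```

```text
12.3 [362.1  360.32 174.31] ftool [-0.91  0.09  0.46] torque [ 0.038 -0.016  0.04 ] w 77.36 g 0.0
```

View pics/w7.png

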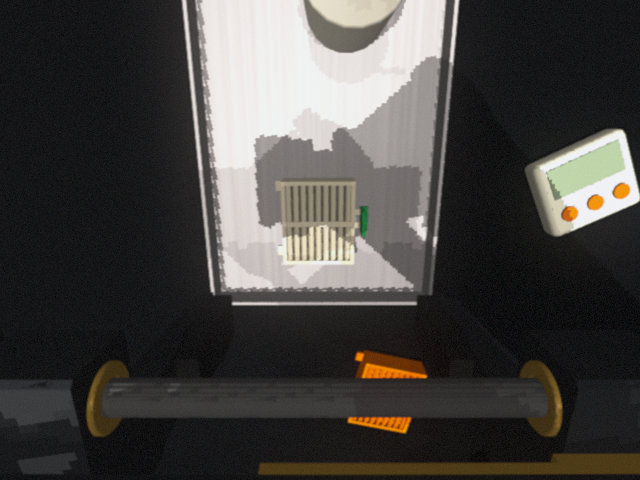

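The cover lies flat, louvres up, inside the tray at (318,222), with its tab sprung out at (364,221). The fingers are clear of it.

```bash
python3 -c "
from plant import arm
print(arm.job_done())"
```

```text
the job is handed in; nothing more can be done
None
```

The filter cover is off the power supply and lies flat, louvres up, in the free half of the tray, released with its tab sprung back out; the job is handed in, and no verdict came back.

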